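# Crank down the print press

## Robot

A 6-joint arm with a two-finger parallel gripper is mounted at the origin on the work surface. World frame = base frame: x ahead of the robot, y to its left, z up, the work surface at z = 0. Lengths are in m, angles in rad, forces in N, time in s.
With the tool pointing down it reaches from about 0.375 to 0.9 m from the base axis. Payload 3.1 kg.
Tool frame: the origin (TCP) lies between the finger pads; the fingertips stand 22 mm ahead of it and the grasp point (between the pads) lies 3 mm ahead of it; z points along the fingers, y is the line along which they close (so a half turn about z gives the same grasp; the last joint's range is limited). The gripper opens to 87 mm and grips with 3 to 60 N. Pads are 19 mm wide; open, the fingers measure 117 mm over their backs; the gripper's body (75 mm by 190 mm) begins 51 mm behind the grasp point.
Start: joints at [0.968, 0.527, 1.433, -0, 1.181, -0.178], TCP at [0.258, 0.569, 0.245] pointing down, gripper open.
Joint ranges: [-3.08, 3.08], [-0.75, 2.2], [0.22, 2.44], [-1.43, 4.57], [0, 2.65], [-2.85, 2.85]. Speed limits (rad/s): [2.79, 2.79, 3.14, 3.14, 3.14, 3.14].

## Interface

Orientations are given as a unit quaternion [x, y, z, w].
In Python, from rig import get_obs, camera, get_calibration, hand_in, cut_out gives the robot as it stands.
- The arm moves only by the shell command python3 -m inch 'ROWS' [OPENING] [FORCE]. ROWS is JSON, one flat list of numbers, 6 for each row, row after row: the shift along the tool's x, y, z scaled (see below), then the turn, a rotation vector about the tool's x, y, z scaled (see below). A call has 1 to 20 rows; each row is the pose to reach, as a shift and turn from the pose commanded when the call began, along the tool's axes at that moment; what a row does not reach only later rows make up. The controller multiplies each number of a shift by 0.08 m and each number of a turn by 90 degrees. A row lasts 1/12 s, in which the tool goes at most 41.7 mm and 7.16 degrees, less where a joint would pass 70% of its speed; a pose out of reach is approached as far as the arm can. A call with a number of a shift or a turn outside -1 to 1 is refused whole. A call with a gripper value outside its range is refused whole. OPENING is the finger opening in mm, from 0 to 87, set as the call begins (- or left out, the last holds). The fingers move at their own pace and stop on an object; FORCE is the grip in N (left out, the last holds). Time passes only in rows, so rows that repeat a pose let the fingers close. It gives the time, the measured TCP pose, the force, the opening and the grip force at its end, in the units of the state.
- get_obs(): the state, without advancing time (a new reading comes with each control period).
- camera(name): name is "scene" or "side" or "wrist"; returns the picture (420x560x3 uint8, red, green, blue); there is no depth.
- get_calibration(name): a dict with "vertical_fov" (degrees; the focal length in pixels is half the picture's height over the tangent of half this angle, whatever the lens; pixels are square), "cx", "cy" (the principal point, pixels), "T" (4x4, takes a point from camera to world coordinates). Camera axes: x right, y down, z forward; pixel columns grow to the right and rows downward; lengths in m; the calibration is good to about 2 mm. The wrist camera is an equidistant fisheye: a pixel r from the principal point sees the ray r / f radians off the axis. A picture is of the moment at which its call begins: read the wrist's pose just before it. get_calibration takes no time and is no camera call; for the wrist camera it gives the pose at the moment of the call.
- hand_in(): hands the job in; it is judged then, once.
Trained networks look in the newest picture that a camera, given by its name, has taken for a name from the list of things; names that differ only in an ending like _2 or _b are one class to them, and where a whole thing is asked for, a point or a joint stands for the part that bears it (a point fixed in the world has none). Each returns a list of dicts, best first, with "conf" (0 to 1); they miss things now and then, are a little off and sometimes report something else, mostly with a low value. They report only what shows in the picture. A call takes as long as a camera call.
- cut_out(camera, thing): "region" (420x560 bool, what is visible of it) and "bbox" ([left, top, right, bottom] in pixels, round what is visible of it).
The state is a dict: "time": time; "q": joint angles; "joint_velocities": joint speeds; "joint_torque": joint torques, N m; "position": TCP position; "tool_rot": TCP orientation; "ft_force": force on the tool from outside, world axes, zero at the start; "moment": the same for the moment, N m; "grip_width": finger opening in m; "grip_force": force on a finger pad.
Only numpy, scipy, OpenCV 4.12 (cv2) and the standard library are available. Lean on these libraries where they do the work, as an engineer would, in place of code of your own. Each camera call takes 0.05 s, during which the arm holds its last target. There are 200 camera calls.

## Task

The small printing press has a handwheel on top whose crank handle is folded down across the wheel. Swing the handle up until it snaps upright and stays there, then crank the wheel clockwise (seen from above) until it comes to its stop and the press plate is fully down on the boards, and let go with the handle still upright. Leave the jar, tin, palette knife and ink roller that lie around the press where they are.

Things in the scene. Friction and masses are not known exactly. Their poses are not given: they have to be found in the camera images.
- press: Green cast-iron screw press, fixed to the table (its place and yaw differ each time). Base 240 x 300 x 22 mm (x by y), two columns and a crossbeam along its y (52 mm wide, top 138 mm high), a horizontal steel handwheel on top. Origin: underside of the base, on the wheel's axis; z up.
- handwheel (a joint): Turn of the handwheel about its vertical axis, rad; grows clockwise seen from above (the way that lowers the press plate). It starts near 0 (within 0.15) and stops firmly at 4.5, where the plate rests on the boards; 0.00311 m of plate travel per rad. While the handle is folded its tail stands between two ribs of the press and the wheel can rock only about 0.24 rad either way; with the handle up it turns with about 0.15 N m of friction and stays where it is left.
- crank (a joint): Fold angle of the crank handle about its fold pin, rad: 0 = folded, lying level across the wheel towards and over the hub; 1.57 = upright, at its stop. A sprung plunger latches it: it must be swung past about 1.31 (over a click), then it snaps to its stop at 1.57 and is held there against about 0.35 N m; let go below that it falls back folded. Lifting it takes up to about 8 N at the grip point.
- wheel_centre (a point): Centre of the handwheel's rim, on its vertical axis, 178 mm above the table. Rim circle radius 75 mm, bar 14 mm thick; three spokes sink to the hub, whose top is 10 mm below this point. The point's x axis points level to the fold pin; it turns with the wheel.
- fold_pin (a point): The handle's fold pin, in a steel clevis on the rim (27 mm across, top 9 mm above the pin; latch cam and plunger on one side, up to 26 mm from the handle's centre plane, 21 mm above the pin, 48 mm outward). 75 mm from the wheel's axis, 189 mm above the table. Turns with the handle: y axis = the pin (level, tangent to the rim), handle along -x: folded it points to the axis, upright it points up.
- grip_point (a point): Point on the handle's centre line 62 mm from the fold pin. The handle is a wooden sleeve of 21 mm diameter from 22 to 94 mm from the pin (97 mm with its steel end) that spins freely on its core, so a gripper may keep its yaw while cranking. Axes as fold_pin. Folded, this point is 189 mm above the table and 21 mm above the hub's top.
- platen (a joint): How far the press plate has come down, m: about 0 at the start (a 14 mm gap over the boards), 0.0140 when it rests on the boards. Driven by the handwheel only.
- ink_jar: Bystander: jar with a black cap, 72 mm diameter, 85 mm high, near the press's +y side. Origin: centre of its underside.
- ink_tin: Bystander: metal tin, 80 mm diameter, 90 mm high, near the press's -y side. Origin: centre of its underside.
- palette_knife: Bystander: palette knife, 210 mm long, lying in front of the press (-x side). Origin near its middle, on the underside; x along its length.
- brayer: Bystander: ink roller with a handle, about 175 mm long, 115 mm wide, lying behind the press (+x side). Origin under the roller; the handle runs along -x.

How it is judged:
By the outcome, as a careful person would: the job done as asked, in the order asked, and still so for the second after the job is handed in, with the robot touching nothing.
It also fails if it takes over 54 s, if anything falls off the work surface, if the arm or the gripper's body presses on something with over 40 N, if the wrist force passes 120 N, or if a joint passes its speed limit or range.

## Working session

There is one attempt and no reset: what is moved stays moved. The work goes in short steps, Python scripts to look and compute and a shell command to move; the robot and the scene stay as the last step left them, time stands still between calls to the robot, and variables do not carry over. Pictures are saved under pics/ and viewed, at most 10 in all, crops included, and the job is handed in when it is done.

```bash
mkdir -p pics; ls; python3 - <<'E'
from rig import *
import cv2,numpy as np
o=get_obs();print(o['time'],o['position'],o['tool_rot'])
ims=[]
for c in("scene","side"):
    im=camera(c);cv2.imwrite(f"pics/{c}0.png",im[:,:,::-1])
    k=get_calibration(c);print(c,k['vertical_fov'],k['cx'],k['cy'],np.round(k['T'],3).tolist())
    for t in("wheel_centre","fold_pin","grip_point","press"):
        for r in cut_out(c,t)[:2]:
            ys,xs=np.nonzero(r['region']);print(t,round(r['conf'],2),r['bbox'],xs.mean(),ys.mean())
E
```

```text
pics
0.0 [0.25717004 0.56889543 0.24357933] [ 2.10810431e-01  9.77526360e-01 -1.00094573e-03 -4.18864229e-04]
scene 45.71068348830121 282.9711594799468 211.46936260289718 [[-0.546, 0.662, -0.513, 1.228], [0.838, 0.44, -0.324, 0.503], [0.012, -0.607, -0.795, 1.112], [0.0, 0.0, 0.0, 1.0]]
wheel_centre 0.69 [203.7, 136.6, 264.5, 186.5] 229.68301610541727 159.4385065885798
wheel_centre 0.44 [181.6, 142.3, 288.0, 220.3] 232.30811265237494 188.1681378730559
fold_pin 0.84 [210.3, 144.2, 240.2, 177.0] 224.7192429022082 160.73186119873816
grip_point 0.61 [212.0, 142.5, 238.7, 174.7] 224.17538461538462 161.31692307692308
press 0.62 [167.1, 132.0, 301.7, 251.6] 235.1834563612679 190.19843682153711
side 42.572464100432995 277.4522954021945 202.81220084825532 [[0.942, -0.224, 0.251, 0.213], [-0.337, -0.619, 0.71, -0.941], [-0.004, -0.753, -0.658, 1.074], [0.0, 0.0, 0.0, 1.0]]
wheel_centre 0.76 [255.3, 208.2, 338.1, 255.6] 293.14224369296835 230.17337627482556
fold_pin 0.74 [281.5, 210.3, 319.5, 233.1] 299.6407506702413 224.44504021447722
grip_point 0.79 [278.4, 208.0, 317.8, 235.0] 298.6595744680851 223.85106382978722
press 0.63 [227.5, 202.4, 357.4, 341.0] 288.94270210613445 271.31794352984457
press 0.26 [278.5, 206.1, 319.7, 233.8] 299.0026595744681 223.70478723404256
```

View pics/scene0.png

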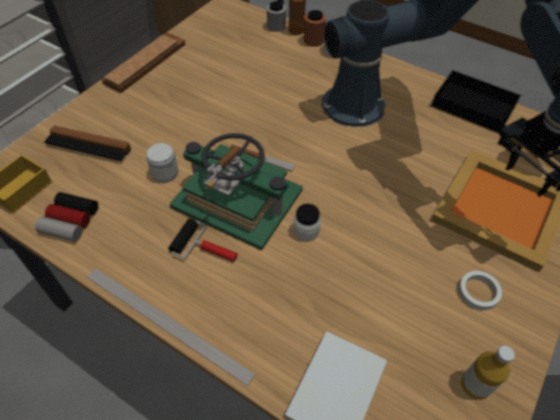

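View pics/side0.png

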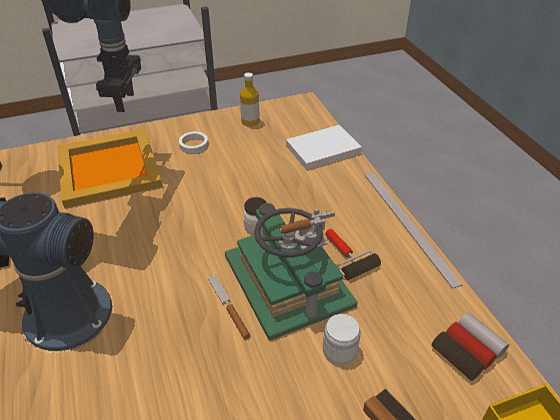

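The scene picture shows the press, with its wheel at about (233,158). In the side picture the wheel is at about (292,231), with the handle from (283,228) to (312,222) and the clevis near (323,217).

```bash
cat > h.py <<'E'
from rig import *
import numpy as np,cv2
from scipy.spatial.transform import Rotation as R
def ray(c,u,v,k=None):
    k=k or get_calibration(c);T=k['T']=np.array(k['T']);f=210/np.tan(np.radians(k['vertical_fov'])/2)
    d=np.array([u-k['cx'],v-k['cy']])
    if c=='wrist':
        r=np.hypot(*d);t=r/f;d=np.r_[d/max(r,1e-9)*np.sin(t),np.cos(t)]
    else: d=np.r_[d/f,1]
    return T[:3,3],T[:3,:3]@d
def at(c,u,v,z,k=None):
    p,d=ray(c,u,v,k);return p+d*(z-p[2])/d[2]
def proj(c,P,k=None):
    k=k or get_calibration(c);T=np.array(k['T']);f=210/np.tan(np.radians(k['vertical_fov'])/2)
    p=(np.atleast_2d(P)-T[:3,3])@T[:3,:3]
    if c=='wrist':
        r=np.hypot(p[:,0],p[:,1]);t=np.arctan2(r,p[:,2]);q=p[:,:2]/r[:,None]*t[:,None]*f
    else:q=p[:,:2]/p[:,2:]*f
    return q+[k['cx'],k['cy']]
def rel(P,Rw,p0=None,q0=None):
    "rows numbers for world target pos, rot matrix"
    o=get_obs();p=o['position'];r=R.from_quat(o['tool_rot'])
    return np.round(r.inv().apply(np.array(P)-p)/.08,3),np.round((r.inv()*R.from_matrix(Rw)).as_rotvec()/(np.pi/2),3)
E
python3 - <<'E'
from h import *
np.set_printoptions(precision=3,suppress=True)
print(at('scene',233.5,158.5,.178),at('side',292,231,.178))
print('handle inner/outer side',at('side',283,228,.189),at('side',312,222,.189),at('side',323,217,.195))
for n,c,s in(('scene','scene',5),('side','side',5)):
    im=cv2.imread(f'pics/{n}0.png')
    cr=im[125:260,160:310] if n=='scene' else im[195:345,220:370]
    cv2.imwrite(f'pics/{n}crop.png',cv2.resize(cr,None,fx=4,fy=4,interpolation=2))
E
```

```text
[ 0.551 -0.076  0.178] [ 0.553 -0.082  0.178]
handle inner/outer side [ 0.532 -0.076  0.189] [ 0.605 -0.08   0.189] [ 0.633 -0.079  0.195]
```

View pics/sidecrop.png

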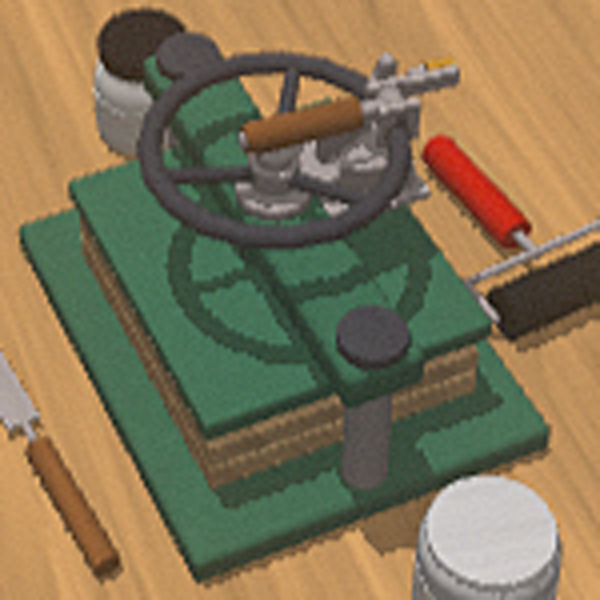

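The wheel axis is near (0.552,-0.079), and both cameras agree to within 6 mm. The pin lies about along +x from it. I'm turning the tool so it closes along world y, then going above the wheel.

```bash
python3 -m inch '[0,0,-0.5,0,0,-0.27, 0,0,-1,0,0,-0.27, 0,0,-1,0,0,-0.27, 0,0,-1,0,0,-0.27, 0,0,-1,0,0,-0.27]' 50 && for i in 1 2 3 4 5 6 7 8; do python3 -m inch '[-0.24,-0.5,-0.05,0,0,0, -0.48,-1,-0.09,0,0,0, -0.48,-1,-0.09,0,0,0]' ; done; python3 - <<'E'
from h import *
np.set_printoptions(precision=4,suppress=True)
o=get_obs();print(o['time'],o['q'],o['position'],R.from_quat(o['tool_rot']).as_matrix(),o['ft_force'])
im=camera('wrist');cv2.imwrite('pics/w1.png',im[:,:,::-1]);
k=get_calibration('wrist');print(np.array(k['T']))
print(proj('wrist',[[.552,-.079,.178],[.627,-.079,.189],[.565,-.079,.189]],k))
E
```

```text
time: 0.92
position: [0.2577, 0.5697, 0.3257]
tool_rot: [-0.0, 1.0, 0.001, 0.001]
ft_force: [-0.2, -0.3, -0.6]
grip_width: 0.0615
grip_force: 0.0
time: 1.17
position: [0.2973, 0.4848, 0.3313]
tool_rot: [0.002, 1.0, -0.003, -0.0]
ft_force: [0.3, -0.9, 0.1]
grip_width: 0.0511
grip_force: 0.0
time: 1.42
position: [0.336, 0.4049, 0.3389]
tool_rot: [0.003, 1.0, -0.002, 0.0]
ft_force: [-0.1, 0.6, -0.2]
grip_width: 0.0505
grip_force: 0.0
time: 1.67
position: [0.3747, 0.3255, 0.3463]
tool_rot: [0.003, 1.0, -0.001, 0.001]
ft_force: [-0.8, 0.5, 0.1]
grip_width: 0.0499
grip_force: 0.0
time: 1.92
position: [0.4135, 0.2457, 0.3536]
tool_rot: [0.003, 1.0, -0.001, 0.001]
ft_force: [0.1, -0.3, -0.4]
grip_width: 0.0503
grip_force: 0.0
time: 2.17
position: [0.4523, 0.1658, 0.3609]
tool_rot: [0.003, 1.0, -0.001, 0.001]
ft_force: [0.7, 0.5, -1.6]
grip_width: 0.0501
grip_force: 0.0
time: 2.42
position: [0.4909, 0.0856, 0.368]
tool_rot: [0.003, 1.0, -0.001, 0.002]
ft_force: [-0.3, 0.6, -0.5]
grip_width: 0.0499
grip_force: 0.0
time: 2.67
position: [0.5293, 0.0053, 0.375]
tool_rot: [0.003, 1.0, -0.001, 0.002]
ft_force: [-0.7, 0.1, 0.6]
grip_width: 0.05
grip_force: 0.0
time: 2.92
position: [0.5676, -0.0749, 0.3819]
tool_rot: [0.003, 1.0, -0.002, 0.002]
ft_force: [0.2, 0.5, 0.3]
grip_width: 0.0499
grip_force: 0.0
2.9167 [-0.3253  0.3253  1.381  -0.0019  1.4314 -1.8903] [ 0.5676 -0.0749  0.3819] [[-1.      0.0055  0.0031]
 [ 0.0055  1.     -0.0031]
 [-0.0031 -0.003  -1.    ]] [0.1935 0.5277 0.2738]
[[ 0.0052  0.9544  0.2984  0.4838]
 [ 1.     -0.0045 -0.0031 -0.0725]
 [-0.0016  0.2984 -0.9544  0.5208]
 [ 0.      0.      0.      1.    ]]
[[273.9024 169.6171]
 [274.4121 238.2316]
 [273.8367 183.8   ]]
```

View pics/w1.png

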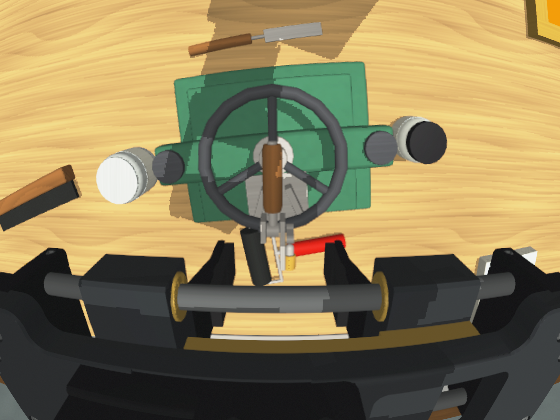

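The wrist picture shows the rim spanning u 199 to 348 and v 86 to 229. The handle is vertical at u≈272, from v≈143 to 213, with the clevis near (277,230). Turning these into positions next.

```bash
python3 - <<'E'
from h import *
from scipy.optimize import least_squares
np.set_printoptions(precision=4,suppress=True)
k=get_calibration('wrist')
for n,u,v,z in(('tip',272,144,.195),('sleeve out',272,213,.195),('pin',277,232,.195)):print(n,at('wrist',u,v,z,k))
for n,u,v in(('rl',199,158),('rr',348,158),('rt',272,86),('rb',272,229)):print(n,at('wrist',u,v,.178,k))
# side/scene outer extents of the wheel
a=np.linspace(0,2*np.pi,180)
def ext(c,x,y,kk):
    P=np.c_[x+.075*np.cos(a),y+.075*np.sin(a),0*a+.178];q=proj(c,P,kk);return np.r_[q.min(0),q.max(0)]
ob={'side':np.array([254.5+1.5,208+1.5,322.,255-1.5]),'wrist':np.array([204,91,343,224.])}
for c in ob:
    kk=get_calibration(c)
    m=[0,1,3] if c=='side' else [0,1,2]
    s=least_squares(lambda p:(ext(c,*p,kk)-ob[c])[m],[.552,-.079]);print(c,s.x,s.fun)
E
```

```text
tip [ 0.5223 -0.0804  0.195 ]
sleeve out [ 0.5953 -0.0811  0.195 ]
pin [ 0.6171 -0.076   0.195 ]
rl [ 0.5379 -0.1604  0.178 ]
rr [0.539 0.001 0.178]
rt [ 0.4629 -0.0803  0.178 ]
rb [ 0.6203 -0.0818  0.178 ]
side [ 0.5431 -0.0771] [ 0.      0.0479 -0.0402]
wrist [ 0.5432 -0.0796] [ 0.2239 -0.019  -0.2203]
```

```bash
python3 -m inch '[0.145,-0.076,0.4,0,0,0, 0.145,-0.076,0.8,0,0,0, 0.145,-0.076,0.8,0,0,0]' | tail -5;  python3 -m inch '[0,0,0.4,0,0,0, 0,0,0.8,0,0,0, 0,0,0.8,0,0,0]' ; python3 -m inch '[0,0,0.3,0,0,0, 0,0,0.5,0,0,0, 0,0,0.6,0,0,0, 0,0,0.7,0,0,0, 0,0,0.7,0,0,0]'; python3 - <<'E'
from h import *
o=get_obs();print(o['position'],o['ft_force'])
k=get_calibration('wrist');im=camera('wrist')
q=proj('wrist',[[.556,-.081,.199],[.618,-.081,.189]],k);print(q)
cv2.imwrite('pics/w2.png',im[:,:,::-1])
E
```

```text
position: [0.5481, -0.0735, 0.312]
tool_rot: [0.001, 1.0, 0.003, -0.007]
ft_force: [-1.4, 0.0, -1.2]
grip_width: 0.0498
grip_force: 0.0
time: 3.47
position: [0.5494, -0.0739, 0.2499]
tool_rot: [0.0, 1.0, 0.002, -0.005]
ft_force: [-0.7, 0.6, -0.7]
grip_width: 0.0498
grip_force: 0.0
time: 3.88
position: [0.5528, -0.0762, 0.1982]
tool_rot: [0.0, 1.0, 0.0, -0.0]
ft_force: [-0.3, 0.0, 0.4]
grip_width: 0.05
grip_force: 0.0
[ 0.55283282 -0.07617567  0.19823853] [-0.2852757   0.04460854  0.41449988]
[[269.27661072 286.15896851]
 [271.24998175 360.51563386]]
```

View pics/w2.png

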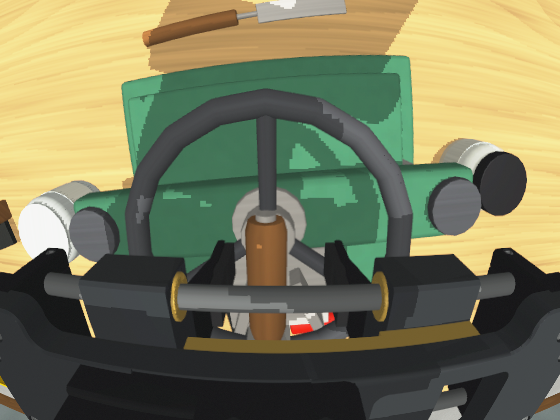

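The handle sits about 5 mm to the -y side of the pad midline (u 266 against 280). I'll correct that and close.

```bash
python3 -m inch '[-0.04,-0.06,0.02,0,0,0, -0.04,-0.06,0.02,0,0,0, -0.04,-0.06,0.02,0,0,0]' 50 | head -2; python3 -m inch '[0,0,0,0,0,0, 0,0,0,0,0,0, 0,0,0,0,0,0, 0,0,0,0,0,0, 0,0,0,0,0,0, 0,0,0,0,0,0]' 10 20
```

```text
time: 4.18
position: [0.5567, -0.0822, 0.1975]
time: 4.68
position: [0.5558, -0.0828, 0.1966]
tool_rot: [-0.0, 1.0, -0.001, -0.0]
ft_force: [-0.6, -3.2, -0.2]
grip_width: 0.0201
grip_force: 20.2
```

```bash
python3 -m inch '[-0.004,0,-0.077,0,0,0, -0.015,0,-0.154,0,0,0, -0.035,0,-0.229,0,0,0, -0.061,0,-0.302,0,0,0, -0.095,0,-0.372,0,0,0, -0.135,0,-0.438,0,0,0, -0.182,0,-0.499,0,0,0, -0.235,0,-0.556,0,0,0]'; python3 - <<'E'
from h import *
im=camera('side');cv2.imwrite('pics/s2.png',cv2.resize(im[170:320,220:370,::-1],None,fx=4,fy=4,interpolation=2))
E
```

```text
time: 5.35
position: [0.5735, -0.0826, 0.2411]
tool_rot: [0.0, 1.0, -0.001, -0.002]
ft_force: [-1.0, -5.6, -5.6]
grip_width: 0.0203
grip_force: 20.0
```

View pics/s2.png

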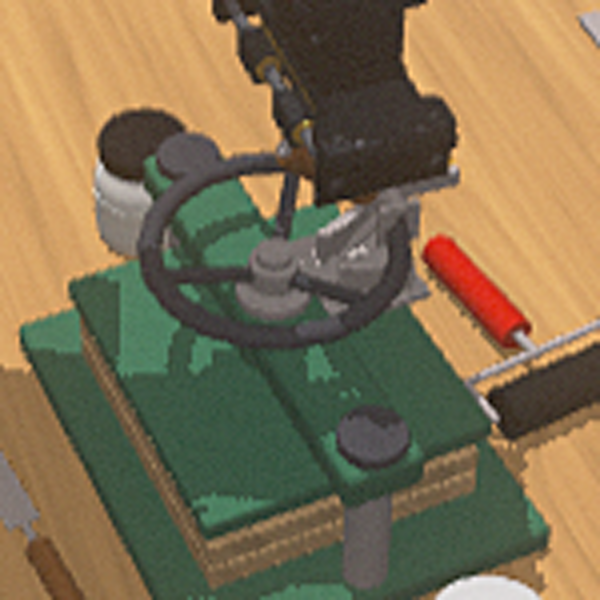

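The handle is about halfway up and still in the pads. I'll continue over the click.

```bash
python3 -m inch '[-0.058,0,-0.051,0,0,0, -0.121,0,-0.096,0,0,0, -0.188,0,-0.135,0,0,0, -0.259,0,-0.166,0,0,0, -0.333,0,-0.191,0,0,0, -0.408,0,-0.208,0,0,0, -0.485,0,-0.217,0,0,0, -0.54,0,-0.219,0,0,0, -0.57,0,-0.219,0,0,0, -0.57,0,-0.219,0,0,0, -0.57,0,-0.219,0,0,0]'; python3 - <<'E'
from h import *
im=camera('side');a=im[150:300,250:400,::-1]
b=camera('wrist')[...,::-1]
a=cv2.resize(a,(420,420),interpolation=2)
cv2.imwrite('pics/s3.png',cv2.resize(np.hstack([a,b]),(780,334),interpolation=cv2.INTER_AREA))
E
```

```text
time: 6.32
position: [0.6218, -0.0813, 0.26]
tool_rot: [0.0, 1.0, 0.0, 0.002]
ft_force: [0.6, -0.2, 6.4]
grip_width: 0.0203
grip_force: 20.0
```

View pics/s3.png

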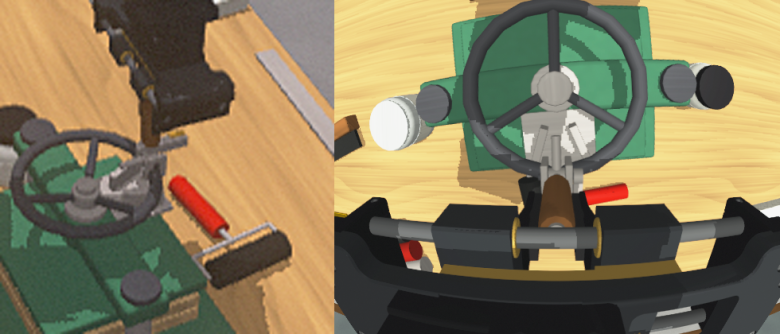

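The handle looks upright. I'll push lightly outward to feel the stop, then loosen the fingers and see if it stays.

```bash
python3 -m inch '[-0.05,0,0,0,0,0, -0.05,0,0,0,0,0]'; python3 -m inch '[0,0,0,0,0,0, 0,0,0,0,0,0, 0,0,0,0,0,0, 0,0,0,0,0,0]' 27; python3 - <<'E'
from h import *
b=camera('wrist')[...,::-1]
im=camera('side');a=cv2.resize(im[150:300,250:400,::-1],(420,420),interpolation=2)
print(get_obs()['q'])
c=cut_out('side','grip_point')
for r in c[:2]:print(r['conf'],r['bbox'])
k=get_calibration('wrist');print(proj('wrist',[[.618,-.081,.286],[.618,-.081,.211]],k))
cv2.imwrite('pics/s4.png',cv2.resize(np.hstack([a,b]),(780,334),interpolation=cv2.INTER_AREA))
E
```

```text
time: 6.58
position: [0.6253, -0.0813, 0.2598]
tool_rot: [0.0, 1.0, 0.0, 0.001]
ft_force: [1.9, 0.4, 7.6]
grip_width: 0.0206
grip_force: 20.0
time: 6.92
position: [0.6236, -0.0815, 0.2578]
tool_rot: [0.0, 1.0, 0.0, -0.001]
ft_force: [-0.0, 0.1, 0.1]
grip_width: 0.0264
grip_force: 0.0
[-3.07399349e-01  5.19712091e-01  1.40589106e+00 -4.01353101e-06
  1.21729345e+00 -1.87746342e+00]
0.57 [303.1, 196.1, 323.4, 225.2]
0.43 [326.1, 230.2, 381.9, 278.2]
[[280.39510104 301.73564176]
 [280.03091763 232.85349742]]
```

View pics/s4.png

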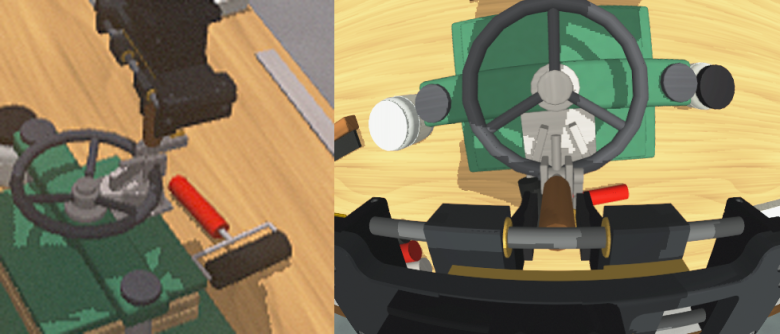

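The handle stays upright with zero load, so it is latched. Now I'll crank with a loose 24 mm cage, with the yaw following the wheel, starting with about 71.5°.

```bash
python3 -m inch '[0.04,0,0,0,0,0, 0.04,0,0,0,0,0]' 24 10|head -2; python3 -m inch '[0.0075,-0.12,0,0,0,0.0795, 0.03,-0.238,0,0,0,0.159, 0.067,-0.352,0,0,0,0.2385, 0.118,-0.461,0,0,0,0.318, 0.182,-0.563,0,0,0,0.3975, 0.258,-0.656,0,0,0,0.477, 0.345,-0.738,0,0,0,0.5565, 0.442,-0.809,0,0,0,0.636, 0.546,-0.868,0,0,0,0.7155, 0.658,-0.913,0,0,0,0.795, 0.658,-0.913,0,0,0,0.795]'; python3 - <<'E'
from h import *
o=get_obs();p=o['position'][:2]-[.5435,-.080];print(o['q'],np.hypot(*p),np.degrees(np.arctan2(p[1],p[0])),R.from_quat(o['tool_rot']).as_matrix()[:2,1])
im=camera('side');a=cv2.resize(im[150:300,230:380,::-1],(420,420),interpolation=2)
b=camera('wrist')[...,::-1]
cv2.imwrite('pics/s5.png',cv2.resize(np.hstack([a,b]),(780,334),interpolation=cv2.INTER_AREA))
E
```

```text
time: 7.23
position: [0.6204, -0.0816, 0.2583]
time: 8.15
position: [0.5667, -0.1551, 0.2584]
tool_rot: [0.586, 0.81, -0.001, -0.001]
ft_force: [-3.0, -1.0, -0.7]
grip_width: 0.024
grip_force: 1.1
[-4.56734797e-01  4.62010059e-01  1.51201048e+00 -9.85256310e-04
  1.16978404e+00 -7.74743185e-01] 0.07857028039707759 -72.83748679169139 [0.94973675 0.31304185]
```

View pics/s5.png

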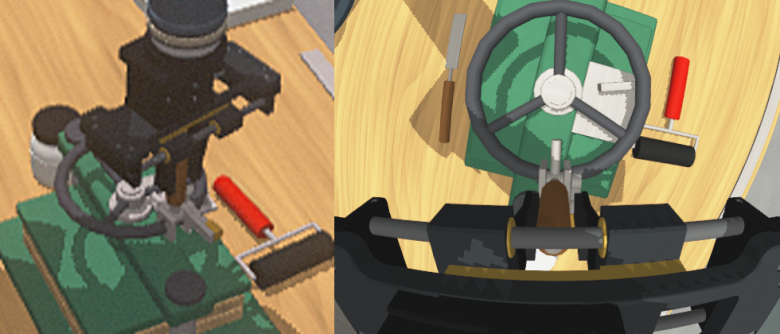

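The wheel follows and the handle is still upright in the cage. Two more of the same turn.

```bash
for i in 1 2; do python3 -m inch '[0.0075,-0.12,0,0,0,0.0795, 0.03,-0.238,0,0,0,0.159, 0.067,-0.352,0,0,0,0.2385, 0.118,-0.461,0,0,0,0.318, 0.182,-0.563,0,0,0,0.3975, 0.258,-0.656,0,0,0,0.477, 0.347,-0.738,0,0,0,0.5565, 0.445,-0.809,0,0,0,0.636, 0.55,-0.868,0,0,0,0.7155, 0.663,-0.911,0,0,0,0.795, 0.663,-0.911,0,0,0,0.795]'; python3 - <<'E'
from h import *
o=get_obs();p=o['position'][:2]-[.5435,-.080];print(o['q'],np.hypot(*p),np.degrees(np.arctan2(p[1],p[0])),R.from_quat(o['tool_rot']).as_matrix()[:2,1])
E
done; python3 - <<'E'
from h import *
im=camera('side');a=cv2.resize(im[150:300,230:380,::-1],(420,420),interpolation=2)
b=camera('wrist')[...,::-1]
cv2.imwrite('pics/s6.png',cv2.resize(np.hstack([a,b]),(780,334),interpolation=cv2.INTER_AREA))
E
```

```text
time: 9.17
position: [0.4819, -0.126, 0.2587]
tool_rot: [0.949, 0.317, -0.0, -0.001]
ft_force: [-2.1, 1.5, 0.7]
grip_width: 0.0238
grip_force: 1.2
[-4.80873476e-01  3.38977446e-01  1.72733965e+00  9.21412260e-04
  1.07654564e+00  4.45054808e-01] 0.07686234527853492 -143.2831958241364 [ 0.60074264 -0.79944108]
time: 10.08
position: [0.4832, -0.0362, 0.259]
tool_rot: [0.955, -0.296, 0.001, -0.001]
ft_force: [1.2, 2.5, 1.2]
grip_width: 0.0241
grip_force: 1.0
[-0.30690506  0.3183529   1.76037686  0.00202211  1.06028992  1.8646677 ] 0.0745658884322603 143.99243362351186 [-0.56609237 -0.82433822]
```

View pics/s6.png

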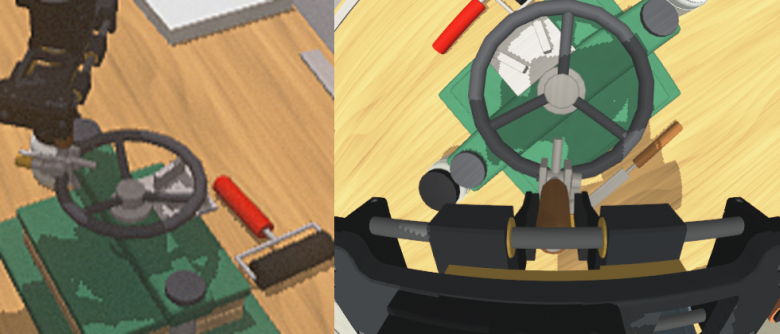

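```bash
python3 -m inch '[-0.015,-0.1,0,0,0,0.067, -0.009,-0.2,0,0,0,0.133, 0.017,-0.297,0,0,0,0.2, 0.053,-0.391,0,0,0,0.267, 0.1,-0.481,0,0,0,0.333, 0.1,-0.481,0,0,0,0.333]';  python3 - <<'E'
from h import *
o=get_obs();p=o['position'][:2]-[.5435,-.080];print(o['q'],np.hypot(*p),np.degrees(np.arctan2(p[1],p[0])),R.from_quat(o['tool_rot']).as_matrix()[:2,1])
E
```

```text
time: 10.68
position: [0.5106, -0.0105, 0.2585]
tool_rot: [0.846, -0.533, 0.0, 0.0]
ft_force: [0.1, -1.1, 0.7]
grip_width: 0.0245
grip_force: 0.0
[-2.39509918e-01  3.55773060e-01  1.69938106e+00 -3.18169669e-04
  1.08561188e+00  2.45686826e+00] 0.07686099935497702 115.310583638264 [-0.90245429 -0.43078538]
```

```bash
for i in 1 2 3 4; do python3 -m inch '[0,-0.035,0,0,0,0.015, 0.001,-0.05,0,0,0,0.03, 0.001,-0.05,0,0,0,0.03]'|sed -n '2p;4p;6p'; done
```

```text
position: [0.5132, -0.009, 0.2584]
ft_force: [-0.5, -0.6, 0.1]
grip_force: 0.0
position: [0.5167, -0.0073, 0.2584]
ft_force: [-0.5, -1.2, -0.1]
grip_force: 0.5
position: [0.5208, -0.0058, 0.2584]
ft_force: [-1.1, -0.5, -0.3]
grip_force: 0.4
position: [0.5223, -0.0049, 0.2583]
ft_force: [-4.5, -1.5, 2.6]
grip_force: 3.1
```

```bash
for i in 1 2 3; do python3 -m inch '[0,-0.03,0,0,0,0, 0,-0.03,0,0,0,0, 0,-0.03,0,0,0,0]'|sed -n '2p;4p;6p'; done; python3 -c "
from h import *
print(get_obs()['q'])"
```

```text
position: [0.5225, -0.0046, 0.2582]
ft_force: [-9.5, -3.0, 6.3]
grip_force: 5.3
position: [0.5227, -0.0041, 0.2581]
ft_force: [-13.8, -4.9, 9.4]
grip_force: 7.6
position: [0.5231, -0.0037, 0.258]
ft_force: [-18.2, -5.0, 11.8]
grip_force: 9.7
[-0.21715356  0.3816644   1.65703512 -0.007506    1.12245545  2.67142602]
```

It's hard against the stop: force rises from 4.5 to 18 N with no motion. I'll ease off, open, and lift straight away.

```bash
python3 -m inch '[0,0.09,0,0,0,0, 0,0.09,0,0,0,0]'|sed -n '2p;4p;6p'; python3 -m inch '[0,0,0,0,0,0, 0,0,0,0,0,0, 0,0,0,0,0,0, 0,0,0,0,0,0, 0,0,0,0,0,0]' 60;  python3 -m inch '[0,0,-0.2,0,0,0, 0,0,-0.5,0,0,0, 0,0,-0.9,0,0,0, 0,0,-0.9,0,0,0]'|sed -n 2p; python3 -m inch '[0,0,-0.4,0,0,0, 0,0,-0.8,0,0,0, 0,0,-0.8,0,0,0, 0,0,-0.8,0,0,0]'; python3 - <<'E'
from h import *
im=camera('side');a=cv2.resize(im[170:320,220:370,::-1],(420,420),interpolation=2)
b=camera('wrist')[...,::-1]
o=get_obs();print(o['position'],o['q'])
k=get_calibration('wrist');t=np.radians(np.arange(98,110,2))
print(proj('wrist',[.5435,-.08,.286]+np.c_[.075*np.cos(t),.075*np.sin(t),0*t],k))
cv2.imwrite('pics/s7.png',cv2.resize(np.hstack([a,b]),(780,334),interpolation=cv2.INTER_AREA))
E
```

```text
position: [0.5224, -0.0049, 0.2584]
ft_force: [-6.3, -2.5, 1.6]
grip_force: 3.6
time: 13.02
position: [0.5257, -0.0046, 0.2587]
tool_rot: [0.791, -0.612, 0.001, -0.001]
ft_force: [0.0, -0.1, 0.3]
grip_width: 0.0493
grip_force: 0.0
position: [0.5286, -0.0052, 0.3364]
time: 13.68
position: [0.5261, -0.0047, 0.3965]
tool_rot: [0.791, -0.612, 0.003, -0.001]
ft_force: [0.9, 0.3, -0.6]
grip_width: 0.0601
grip_force: 0.0
[ 0.52433373 -0.00443167  0.39363741] [-2.21848584e-01  2.42190232e-01  1.46940578e+00  1.70312460e-04
  1.43131125e+00  2.66573672e+00]
[[268.09693879 206.09779286]
 [271.36717848 206.40092615]
 [274.64565742 206.59495365]
 [277.92875514 206.67968436]
 [281.21284772 206.65503544]
 [284.49431053 206.52103227]]
```

View pics/s7.png

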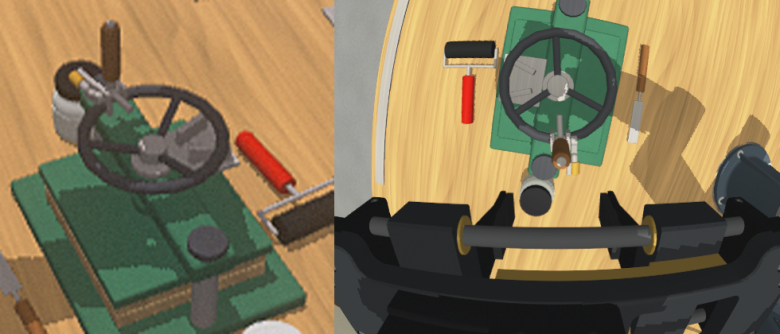

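The handle is upright and free. A numeric check, with no further pictures, that the wheel stayed at its stop:

```bash
python3 - <<'E'
from h import *
from scipy.optimize import minimize
for c in('wrist','side'):
    k=get_calibration(c);camera(c)
    for t in('grip_point','fold_pin','wheel_centre'):
        for r in cut_out(c,t)[:2]:
            ys,xs=np.nonzero(r['region']);print(c,t,round(r['conf'],2),r['bbox'],round(xs.mean(),1),round(ys.mean(),1))
    for d in(103,107,112):
        a=np.radians(d);P=[[.5435+.075*np.cos(a),-.08+.075*np.sin(a),z] for z in(.211,.251,.286)]
        print(d,proj(c,P,k).round(1).tolist())
    print(proj(c,[[.5435,-.08,.178]],k))
E
```

```text
wrist grip_point 0.77 [271.5, 142.7, 305.7, 211.9] 285.7 184.5
wrist grip_point 0.24 [204.2, 30.9, 352.5, 220.4] 281.5 120.5
wrist fold_pin 0.81 [270.8, 142.4, 305.1, 214.3] 285.7 184.3
wrist wheel_centre 0.77 [208.3, 32.4, 351.1, 222.1] 281.1 120.9
103 [[276.8, 184.3], [276.6, 194.8], [276.3, 206.7]]
107 [[282.0, 184.3], [282.4, 194.8], [282.9, 206.6]]
112 [[288.4, 183.7], [289.6, 194.2], [291.0, 205.9]]
[[278.83753382 109.74572386]]
side fold_pin 0.78 [258.6, 178.8, 280.6, 218.4] 269.1 198.6
side wheel_centre 0.56 [254.2, 180.6, 325.7, 257.9] 282.6 225.7
103 [[271.1, 203.5], [270.9, 190.8], [270.7, 179.3]]
107 [[269.3, 204.3], [269.1, 191.6], [268.9, 180.1]]
112 [[267.2, 205.4], [266.9, 192.8], [266.7, 181.3]]
[[288.05411138 231.29853024]]
```

The side view puts the handle at 105–107°, against about 107° expected at the stop.

```bash
python3 -c "
from rig import *
print(hand_in())"
```

```text
the job is handed in; nothing more can be done
None
```

The job is handed in: the handle is latched upright, the wheel is cranked clockwise to its firm stop, and the gripper let go and lifted clear. The bystanders weren't touched, but I viewed 11 pictures, one over the limit of 10.

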